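# Tip the meter panel up into its stand until the catch holds it

### The arm

A 7-joint arm with a two-finger parallel gripper is mounted at the origin on a cart in front of the work surface, level with it; the furniture and walls round the work are solid. World frame = base frame: x ahead of the robot, y to its left, z up, the work surface at z = 0. Lengths are in mm, angles in rad, forces in N, time in s.
With the tool pointing down it reaches from about 400 to 875 mm from the base axis. Payload 4.4 kg.
Tool frame: the origin (TCP) lies midway between the tips of the shut fingers; the grasp point (between the pads) lies 19 mm behind it (ctrl.pinch_z is the distance from the TCP to the grasp point, in mm); z points along the fingers, y is the line along which they close (so a half turn about z gives the same grasp; the last joint's range is limited). The gripper opens to 85 mm and grips with 20 to 120 N. Pads are 22 mm wide; open, the fingers measure 114 mm over their backs; the gripper's body (76 mm by 85 mm) begins 54 mm behind the grasp point. The pads swing forward as they close: fully open they stand 13 mm farther back than shut.
Start: joints at [-1.221, 0.628, 0.038, 1.517, -0.027, 0.996, -0.02], TCP at [262.528, 594.64, 231.313] pointing down, gripper open.
Joint ranges: [-3.06, 3.06], [-0.37, 2.12], [-1.25, 1.32], [0.18, 2.47], [-1.1, 4.24], [0.23, 1.98], [-2.94, 2.94]. Speed limits (rad/s): [2.57, 2.57, 3.14, 3.14, 3.14, 3.14, 3.14].

### API

Orientations are given as [roll, pitch, yaw] about the fixed x, y, z axes, in that order (R = Rz(yaw) Ry(pitch) Rx(roll)).
In Python, from cell import read_state, cams, order, ctrl gives the robot as it stands.
- The arm moves only by the tool move_arm, never from a script. Its argument "targets" is text: rows parted by semicolons, each of 7 numbers parted by spaces: the gripper's target within -1 to 1 (fully open at 1, half-way at 0, shut at -1), then the shift along the tool's x, y, z in cm, then the turn, a rotation vector about the tool's x, y, z in degrees. A call has 1 to 5 rows; each row shifts and turns the commanded pose from where the row before left it, along the tool's axes as they then stand; what a row does not reach is not made up. A row lasts 1/12 s, in which the tool goes at most 41.7 mm and 7.16 degrees, less where a joint would pass 70% of its speed; a pose out of reach is approached as far as the arm can. A call with a gripper value outside its range is refused whole. The fingers move at their own pace and stop on an object; the grip force is fixed at half the most. Time passes only in rows, so rows that do not move let the fingers close. It gives the time, the measured TCP pose, the force, the opening and the grip force at its end, in the units of the state.
- read_state(): the state, without advancing time (a new reading comes with each control period).
- cams.get_image(name): name is "side" or "top" or "wrist"; returns a dict with "color" (400x640x3 uint8, red, green, blue), "fovy" (degrees; the focal length in pixels is half the picture's height over the tangent of half this angle, whatever the lens; pixels are square), "cx", "cy" (the principal point, pixels), "rvec" (rotation vector, rad) and "tvec" (3), from world to camera coordinates, as OpenCV has them. Camera axes: x right, y down, z forward; pixel columns grow to the right and rows downward; lengths in mm; the calibration is good to about 2 mm. A picture is of the moment at which its call begins. There is no depth.
- order.finish_job(): hands the job in; it is judged then, once.
The state is a dict: "clock": time; "qpos": joint angles; "qd": joint speeds; "tau": joint torques, N m; "eef_pos": TCP position; "tool_rot": TCP orientation; "force": force on the tool from outside, world axes, zero at the start; "torque": the same for the moment, N m; "width": finger opening in mm; "gripper_force": force on a finger pad.
Only numpy, scipy, OpenCV 4.12 (cv2) and the standard library are available. Lean on these libraries where they do the work, as an engineer would, in place of code of your own. Each camera call takes 0.05 s, during which the arm holds its last target. There are 200 camera calls.

### The job

The meter panel has been left lying on its face in front of its stand. Without carrying it, push it along the bench until its lower edge drops into the stand's channel, then tip it up on that edge and press it back until the spring catch snaps over its top and holds it upright. Do not lift it clear of the bench, leave the other things on the bench where they are, and let go at the end.

Things in the scene. Friction and masses are not known exactly. Their poses are not given: they have to be found in the camera images.
- panel: Loose grey meter panel, about 0.35 kg: plate 150 wide (y), 150 high (z), 8 thick (x). Origin: middle of its lower edge, mid-thickness. z runs up the plate, x out of its back; front is -x. Starts face down before the stand, lower edge on the bench toward the stand (66 to 100 before its origin, within 10 sideways and 12 degrees), plate sloping up 17 degrees away from the stand.
- panel_top (a point): Middle of the panel's upper edge (panel z = 150). At the start this edge lies farthest from the stand (to the left) and hangs free, its underside about 44 above the bench, so fingers can be slid under it.
- meter (a point): Middle of the black rectangular meter face on the panel's front: 86 wide, panel z 42 to 98, 10 proud. Above it two black terminal posts, 15 thick, at panel y = -62 and +62, z = 112, stand 32 out of the front; at the start the panel rests on them. The front above z = 120 and between the posts is plain and flat. On the back a flat cover, 100 wide, z 41 to 103, 18 proud.
- stand: Aluminium panel stand screwed to the bench, immovable; it faces the robot's left. Origin: bench level, mid-channel, below the foot of the fence's front face. x points back (the way the panel is pushed), y along the channel (away from the robot). Feet 16 wide, 12 high at y = +-100 run from x = -98 to 55; panel passes between with 17 to spare each side. Above the fence a frame of two uprights and an upper rail leans back 8 degrees.
- channel (a point): Middle of the channel floor (stand x = -6.5), 2 above the bench, 13 wide (stand x -13 to 0), 180 long in y. Before it a lip 6 high (x -16 to -13) with a ramp rising from the bench at x = -46; behind it the fence (lower rail, 24 high). A mounted panel has its origin at about stand x = -4, z = 2 and its panel_top at about x = 17, z = 150, leaning back 8 degrees on both rails.
- catch (a joint): Spring catch, a steel hook 34 wide hinged at the middle of the upper rail: 0 = down (shut), up to 0.8 rad lifted; it shuts itself. The panel's upper edge, pressed back with some 5 to 15 N, lifts its sloping front about 0.25 rad; then it drops before the panel's front, overlapping it by 6. It need not be touched. While it reads above 0.1 the panel is not in.
- catch_nose (a point): Middle of the hook's nose (its hinge lies behind the panel). On a mounted panel it is just before the front of the upper edge; the hook reaches 38 forward of the panel's back and is 34 wide, so press on the panel beside or below it.
- knife_switch_mid (a point): Middle of the wooden base of the knife switch that stands fixed on the bench to the left of the work: base about 115 x 62, 18 high, its blade standing up to about 130. Not part of the job; keep the wrist clear of it.
- weight_0: brass weight, 29 across, 43 high, standing at the near right corner; origin under its centre
- weight_1: smaller brass weight, 23 across, 36 high, standing at the near right corner; origin under its centre
- cell_0: round black cell, 33 across, 60 high, standing beyond the panel, far from the robot; origin under its centre
- coil_600: copper coil on a black bobbin, 62 cube, to the left; origin under its centre
- screwdriver: red-handled screwdriver 206 long lying to the left; origin under its middle

How it is judged:
By the outcome, as a careful person would: the job done as asked, in the order asked, and still so for the second after the job is handed in, with the robot touching nothing.
It also fails if it takes over 42 s, if anything falls off the work surface, if the arm or the gripper's body presses on something with over 40 N, if the wrist force passes 120 N, or if a joint passes its speed limit or range.

## Working session

There is one attempt and no reset: what is moved stays moved. The work goes in short steps, Python scripts to look and compute and a tool call to move; the robot and the scene stay as the last step left them, time stands still between calls to the robot, and variables do not carry over. Pictures are saved under pics/ and viewed, at most 10 in all, crops included, and the job is handed in when it is done.

Besides the shell and the picture viewer there is one more tool, called after "Request:" as name(argument=value, ...), one argument or row to a line, values as JSON. move_arm: Moves the arm, as the interface text tells. Its arguments: {"type":"object","properties":{"targets":{"type":"string"}},"required":["targets"]}

```bash
ls; mkdir -p pics
python3 - <<'E'
from cell import read_state, cams
import cv2,numpy as np
s=read_state(); print(s)
for n in ("side","top"):
    d=cams.get_image(n); cv2.imwrite(f"pics/{n}0.png",d["color"][:,:,::-1])
    R=cv2.Rodrigues(np.array(d["rvec"]))[0]; print(n,d["fovy"],d["cx"],d["cy"],(-R.T@np.array(d["tvec"]).ravel()).round(),R.round(2).tolist())
E
```

```text
pics
{'clock': 0.0, 'qpos': array([-1.22079213,  0.62936221,  0.03843104,  1.51836335, -0.02702978,
        0.99629699, -0.02000068]), 'qd': array([-9.69198036e-04,  3.78880917e-04,  9.80150533e-05, -4.19236866e-04,
       -7.23054487e-04,  1.53636918e-04, -4.28100658e-04]), 'tau': array([ 2.07431367e-04, -5.63382876e+01,  1.22627456e+00, -1.93447763e+01,
        1.10301166e-02,  1.03546330e-02,  6.05161787e-06]), 'eef_pos': array([262.25921269, 594.06132003, 230.3799472 ]), 'tool_rot': array([-3.13968003e+00, -5.35095956e-06,  2.72578050e+00]), 'force': array([ 0.86761651,  0.1642932 , -0.59006698]), 'torque': array([ 0.01270797,  0.04955553, -0.01001131]), 'gripper_force': 0.0, 'width': 85.29599007376403}
side 53.24490016871048 323.0249636974319 197.4996483563454 [ 371. -942.  688.] [[0.99, -0.16, 0.02], [-0.07, -0.53, -0.85], [0.14, 0.84, -0.53]]
top 43.20714479328667 321.1288697399838 206.02398725060198 [ 378.   14. 1657.] [[0.02, -1.0, 0.0], [-0.99, -0.02, -0.1], [0.1, -0.0, -1.0]]
```

View pics/side0.png

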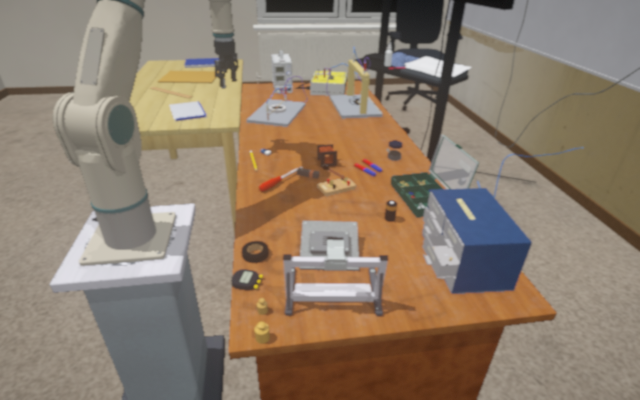

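View pics/top0.png

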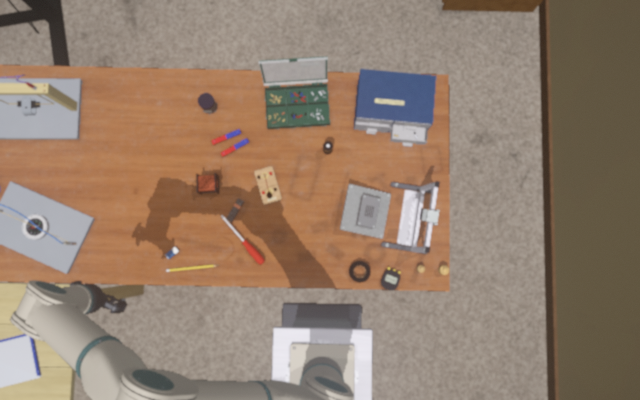

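The side view shows the panel at about (330,240) and the stand at (335,285). In the top view the panel is at about (366,211) and the stand at (415,215). I'll enlarge both to get the corners.

Run:
```python
import cv2
a=cv2.imread("pics/top0.png")[170:265,330:455]; cv2.imwrite("pics/topc.png",cv2.resize(a,None,fx=6,fy=6,interpolation=cv2.INTER_CUBIC))
a=cv2.imread("pics/side0.png")[205:325,270:400]; cv2.imwrite("pics/sidec.png",cv2.resize(a,None,fx=5,fy=5,interpolation=cv2.INTER_CUBIC))
```

```text
(no output)
```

View pics/topc.png

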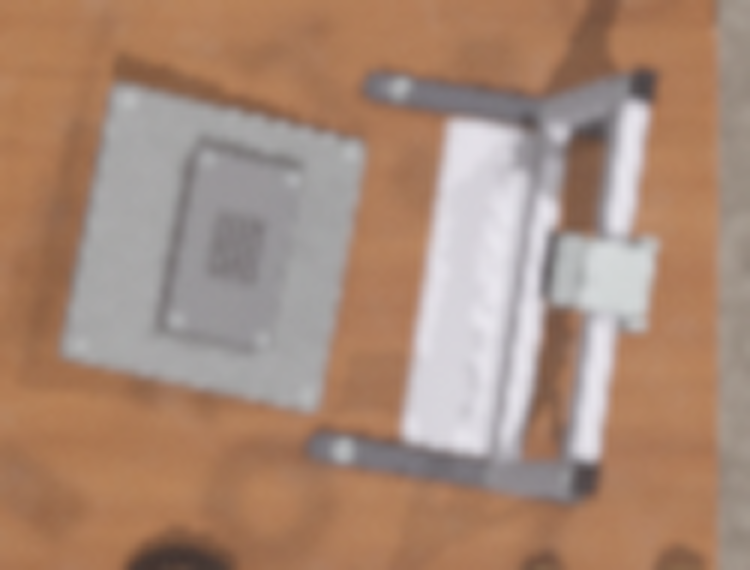

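View pics/sidec.png

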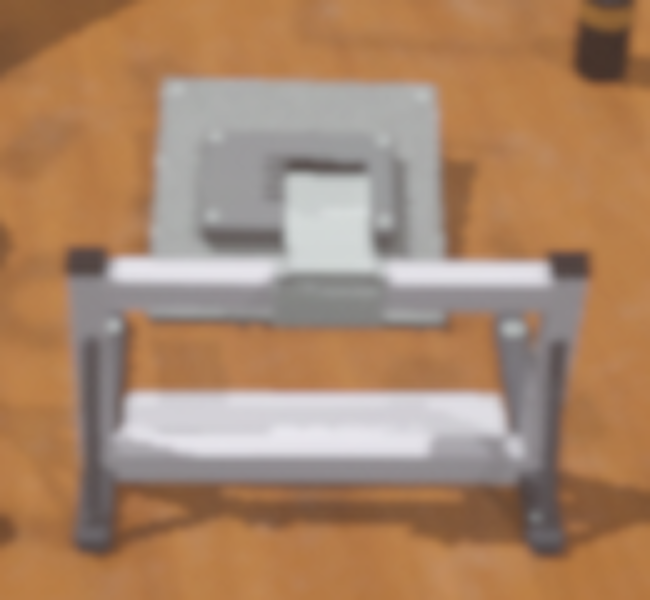

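Top crop: panel corners are at about (112,85), (368,145), (318,412) and (62,355). The feet tips are at (365,85) and (310,445), and the ramp edge runs from (447,118) to (400,440). Side crop: panel corners are at (160,78), (438,83), (447,325) and (150,320), and the ramp edge runs from (130,392) to (500,395). Next I fit the poses.

```bash
cat > h.py <<'E'
import numpy as np, cv2
from cell import read_state, cams
from scipy.optimize import least_squares
from scipy.spatial.transform import Rotation as Ro
def cam(n):
    d=cams.get_image(n); f=200/np.tan(np.radians(d["fovy"]/2))
    K=np.array([[f,0,d["cx"]],[0,f,d["cy"]],[0,0,1.]])
    return K,np.array(d["rvec"],float).ravel(),np.array(d["tvec"],float).ravel(),d["color"]
def proj(c,P): return cv2.projectPoints(np.array(P,float),c[1],c[2],c[0],None)[0][:,0]
def tl(p,P): # planar pose x,y,yaw
    c,s=np.cos(p[2]),np.sin(p[2]); P=np.array(P,float)
    return np.c_[p[0]+c*P[:,0]-s*P[:,1],p[1]+s*P[:,0]+c*P[:,1],P[:,2]]
E
python3 - <<'E'
from h import *
T=cam("top");S=cam("side")
tp=lambda P:(np.array(P)+.5)/6-.5+[330,170]
sp=lambda P:(np.array(P)+.5)/5-.5+[270,205]
a=np.radians(17)
def pp(y,z,x=4): # panel pt -> local planar frame (x fwd toward stand at slope)
    return [-z*np.cos(a)+x*np.sin(a), y, 3.8+z*np.sin(a)+x*np.cos(a)]
pm=[pp(75,150),pp(75,0),pp(-75,0),pp(-75,150)]
pt=tp([(112,85),(368,145),(318,412),(62,355)])
pms=[pp(-75,150),pp(75,150),pp(75,0),pp(-75,0)]; ps=sp([(160,78),(438,83),(447,322),(150,318)])
sm=[(-98,100,12),(-98,-100,12),(-46,90,0),(-46,-90,0)]
st=tp([(363,85),(308,445),(447,118),(400,440)])
sms=[(-46,-90,0),(-46,90,0)]; ss=sp([(130,392),(500,395)])
for nm,m,t,m2,t2 in(("panel",pm,pt,pms,ps),("stand",sm,st,sms,ss)):
    r=least_squares(lambda p:np.r_[(proj(T,tl(p,m))-t).ravel()*1.5,(proj(S,tl(p,m2))-t2).ravel()],[600,-150,-1.6])
    print(nm,r.x[:2].round(1),np.degrees(r.x[2]).round(2),r.fun.round(1))
    if nm=="panel":P=r.x
Sx=r.x
d=P-Sx;c,s=np.cos(Sx[2]),np.sin(Sx[2]);print("panel in stand",c*d[0]+s*d[1],-s*d[0]+c*d[1],np.degrees(d[2]))
# other checks: cell
for nm,cc in(("top",T),("side",S)):
    print(nm,proj(cc,tl(Sx,[(17,0,150),(-6.5,0,2)])).round(1).tolist())
from scipy.spatial.transform import Rotation
s=read_state();print(Rotation.from_euler('xyz',s['tool_rot']).as_matrix().round(3))
E
```

```text
panel [ 515.3 -201.2] -99.59 [ 0.4 -0.6 -0.5 -0.5 -0.  -0.  -0.   0.7  0.6  0.2 -0.5  0.4  0.   0.2
 -0.5 -0.3]
stand [ 509.2 -294.1] -97.97 [-0.6 -0.6 -0.4 -0.4  0.3  0.1  0.2  0.3 -0.5  0.7 -0.1  0.3]
panel in stand -92.88384943330071 -6.873751779794558 -1.6223475748128757
top [[429.1, 215.5], [412.3, 217.9]]
side [[335.7, 252.7], [333.0, 295.3]]
[[-0.915  0.404 -0.   ]
 [ 0.404  0.915 -0.001]
 [-0.    -0.001 -1.   ]]
```

```bash
cat >> h.py <<'E'
S0=np.array([509.2,-294.1]);A=np.radians(-97.97)
xs=np.array([np.cos(A),np.sin(A),0]);ys=np.array([-np.sin(A),np.cos(A),0])
def sw(x,y,z): return np.r_[S0,0]+x*xs+y*ys+np.array([0,0,z])
def ws(p): d=np.array(p)-np.r_[S0,0]; return np.array([d@xs,d@ys,d[2]])
def tool(pitch): # tool z = forward, pitch deg below horizontal; tool y = ys
    a=np.radians(pitch); z=np.cos(a)*xs+np.array([0,0,-np.sin(a)]); return Ro.from_matrix(np.c_[np.cross(ys,z),ys,z])
def now():
    s=read_state(); R=Ro.from_euler('xyz',s['tool_rot'])
    print("t %.2f"%s['clock'],"stand",ws(s['eef_pos']).round(1),"pitch",np.degrees(np.arcsin(-R.as_matrix()[2,2])).round(1),"F",np.array([s['force']@xs,s['force']@ys,s['force'][2]]).round(1),"q",s['qpos'].round(2),"w",round(s['width']))
    return s['eef_pos'],R
def plan(way,g,start=None): # way: list of (stand xyz, pitch, nrows)
    p,R=start or now(); out=[]
    for x,pt,n in way:
        pe,Re=sw(*x),tool(pt)
        for i in range(n):
            k=1/(n-i); d=R.inv().apply((pe-p)*k)/10; d=d.round(1)
            r=np.degrees((R.inv()*Re).as_rotvec()*k); r=(r*2).round()/2
            p=p+R.apply(d*10); R=R*Ro.from_rotvec(np.radians(r)); out.append([g,*d,*r])
    for i in range(0,len(out),5): print("; ".join(" ".join("%g"%(v+0) for v in r) for r in out[i:i+5]))
    print("end",ws(p).round(1))
E
python3 -c "
from h import *
plan([((-300,0,200),90,20)],1)"
```

```text
t 0.20 stand [-845.6 -367.6  230.7] pitch 89.9 F [0.1 0.1 0.4] q [-1.22  0.63  0.04  1.52 -0.03  1.   -0.02] w 85
1 -2.5 -2.1 0.2 0 0 3.5; 1 -2.6 -2 0.2 0 0 3.5; 1 -2.8 -1.8 0.2 0 0 3.5; 1 -2.9 -1.6 0.1 0 0 3.5; 1 -2.9 -1.5 0.2 0 0 4
1 -3 -1.2 0.1 0 0 3.5; 1 -3.1 -1.1 0.2 0 0 4; 1 -3.2 -0.8 0.1 0 0 3.5; 1 -3.2 -0.6 0.2 0 0 4; 1 -3.3 -0.4 0.1 0 0 3.5
1 -3.3 -0.2 0.2 0 0 4; 1 -3.3 0 0.1 0 0 3.5; 1 -3.3 0.2 0.2 0 0 4; 1 -3.3 0.4 0.1 0 0 3.5; 1 -3.2 0.7 0.2 0 0 4
1 -3.2 0.9 0.1 0 0 3.5; 1 -3.1 1.1 0.2 0 0 4; 1 -3 1.3 0.1 0 0 3.5; 1 -3 1.4 0.2 0 0 4; 1 -2.8 1.6 0.1 0 0 3.5
end [-3.000e+02 -2.000e-01  2.002e+02]
```

Request:
move_arm(
  targets="1 -2.5 -2.1 0.2 0 0 3.5; 1 -2.6 -2 0.2 0 0 3.5; 1 -2.8 -1.8 0.2 0 0 3.5; 1 -2.9 -1.6 0.1 0 0 3.5; 1 -2.9 -1.5 0.2 0 0 4",
)

```text
clock: 0.62
eef_pos: [335.0, 445.1, 222.3]
tool_rot: [3.141, 0.0, 2.408]
force: [0.3, 0.4, -0.5]
width: 85.7
gripper_force: 0.0
```

Request:
move_arm(
  targets="1 -3 -1.2 0.1 0 0 3.5; 1 -3.1 -1.1 0.2 0 0 4; 1 -3.2 -0.8 0.1 0 0 3.5; 1 -3.2 -0.6 0.2 0 0 4; 1 -3.3 -0.4 0.1 0 0 3.5",
)

```text
clock: 1.03
eef_pos: [407.0, 298.1, 215.2]
tool_rot: [3.142, -0.0, 2.086]
force: [0.6, 0.2, 0.4]
width: 85.6
gripper_force: 0.0
```

Request:
move_arm(
  targets="1 -3.3 -0.2 0.2 0 0 4; 1 -3.3 0 0.1 0 0 3.5; 1 -3.3 0.2 0.2 0 0 4; 1 -3.3 0.4 0.1 0 0 3.5; 1 -3.2 0.7 0.2 0 0 4",
)

```text
clock: 1.45
eef_pos: [479.2, 149.4, 207.4]
tool_rot: [3.141, -0.0, 1.754]
force: [0.3, 1.1, 0.5]
width: 85.4
gripper_force: 0.0
```

Request:
move_arm(
  targets="1 -3.2 0.9 0.1 0 0 3.5; 1 -3.1 1.1 0.2 0 0 4; 1 -3 1.3 0.1 0 0 3.5; 1 -3 1.4 0.2 0 0 4; 1 -2.8 1.6 0.1 0 0 3.5",
)

```text
clock: 1.87
eef_pos: [551.1, 1.8, 200.1]
tool_rot: [-3.141, -0.0, 1.431]
force: [0.2, -0.5, 0.1]
width: 85.4
gripper_force: 0.0
```

```bash
python3 -c "
from h import *
plan([((-300,0,200),35,8)],1)
print();plan([((-272,-3,15),90,7)],1)"
```

```text
t 1.87 stand [-298.9    0.4  200.1] pitch 90.0 F [0.5 0.2 0.1] q [-0.31  0.55  0.39  1.84 -0.28  0.8   0.08] w 85
1 0 0 0 0 -7 0; 1 0 0 0 0 -7 0; 1 0 0 0 0 -7 0; 1 0 0 0 0 -7 0; 1 0 0 0 0 -7 0
1 0 0 0 0 -6.5 0; 1 0 0 0 0 -7 0; 1 0.1 0 -0.1 0 -6.5 0
end [-300.3    0.4  200. ]

t 1.87 stand [-298.9    0.4  200.1] pitch 90.0 F [0.5 0.2 0.1] q [-0.31  0.55  0.39  1.84 -0.28  0.8   0.08] w 85
1 -0.4 0 2.6 0 0 0; 1 -0.4 -0.1 2.7 0 0 0; 1 -0.4 0 2.6 0 0 0; 1 -0.4 -0.1 2.7 0 0 0; 1 -0.4 0 2.6 0 0 0
1 -0.3 -0.1 2.7 0 0 0; 1 -0.4 0 2.6 0 0 0
end [-271.9   -2.6   15.1]
```

Tracking is accurate. I'll test the tilt in free air.

Request:
move_arm(
  targets="1 0 0 0 0 -7 0; 1 0 0 0 0 -7 0; 1 0 0 0 0 -7 0; 1 0 0 0 0 -7 0; 1 0 0 0 0 -7 0",
)

```text
clock: 2.28
eef_pos: [551.7, 4.1, 201.2]
tool_rot: [3.138, 0.615, 1.433]
force: [-0.6, 0.2, -0.7]
width: 85.3
gripper_force: 0.0
```

Request:
move_arm(
  targets="1 0 0 0 0 -7 0; 1 0 0 0 0 -7 0; 1 0 0 0 0 -6 0",
)

```text
clock: 2.53
eef_pos: [551.4, 5.8, 199.6]
tool_rot: [3.141, 0.964, 1.438]
force: [1.1, -0.5, -0.5]
width: 85.4
gripper_force: 0.0
```

```bash
python3 -c "
from h import *
now()"
```

```text
t 2.53 stand [-3.029e+02  2.000e-01  1.996e+02] pitch 34.7 F [ 0.3  1.1 -0.5] q [-0.93  1.03  0.81  1.64  0.21  1.13 -0.53] w 85
```

```bash
python3 -c "
from h import *
plan([((-70,0,180),40,8)],1)"
```

```text
t 2.53 stand [-3.029e+02  2.000e-01  1.996e+02] pitch 34.7 F [ 0.3  1.1 -0.5] q [-0.93  1.03  0.81  1.64  0.21  1.13 -0.53] w 85
1 -1.5 0 2.5 0 0.5 0; 1 -1.5 0 2.5 0 0.5 0; 1 -1.5 0 2.5 0 0.5 0; 1 -1.5 0 2.5 0 1 0; 1 -1.6 0 2.5 0 0.5 0
1 -1.6 -0.1 2.5 0 1 0; 1 -1.6 0 2.4 0 0.5 0; 1 -1.6 -0.1 2.4 0.5 1 0
end [-70.   -0.2 180. ]
```

Request:
move_arm(
  targets="1 -1.5 0 2.5 0 0.5 0; 1 -1.5 0 2.5 0 0.5 0; 1 -1.5 0 2.5 0 0.5 0; 1 -1.5 0 2.5 0 1 0; 1 -1.6 0 2.5 0 0.5 0",
)

```text
clock: 2.95
eef_pos: [530.8, -141.9, 187.6]
tool_rot: [-3.141, 0.907, 1.436]
force: [0.4, -0.3, -0.7]
width: 85.0
gripper_force: 0.0
```

Request:
move_arm(
  targets="1 -1.6 -0.1 2.5 0 1 0; 1 -1.6 0 2.4 0 0.5 0; 1 -1.6 0 2.4 0 1 0",
)

```text
clock: 3.2
eef_pos: [518.0, -227.7, 179.0]
tool_rot: [-3.141, 0.863, 1.436]
force: [0.7, 0.5, 1.2]
width: 85.4
gripper_force: 0.0
```

```bash
python3 -c "
from h import *
plan([((-275,-3,120),87,9),((-275,-3,15),90,4)],1)"
```

```text
t 3.20 stand [-67.   -0.5 179. ] pitch 40.6 F [-0.6  0.6  1.2] q [-0.62  0.94  0.86  1.94  0.34  0.62 -0.41] w 85
1 2 0 -1.3 0 5 0; 1 2.1 0 -1.2 0 5 0; 1 2.2 0 -1 0 5 0; 1 2.3 0 -0.8 0 5 0; 1 2.3 0 -0.5 0 5.5 0
1 2.4 0 -0.3 0 5 0; 1 2.4 -0.1 -0.1 0 5.5 0; 1 2.4 0 0.1 0 5 0; 1 2.4 -0.1 0.3 0 5.5 0; 1 0.1 0 2.6 0 0.5 0
1 0.1 0 2.6 0 1 0; 1 0.1 0 2.6 0 0.5 0; 1 0 0 2.7 0 1 0
end [-274.7   -3.4   14.6]
```

Request:
move_arm(
  targets="1 2 0 -1.3 0 5 0; 1 2.1 0 -1.2 0 5 0; 1 2.2 0 -1 0 5 0; 1 2.3 0 -0.8 0 5 0; 1 2.3 0 -0.5 0 5.5 0",
)

```text
clock: 3.62
eef_pos: [534.7, -110.2, 147.1]
tool_rot: [3.14, 0.414, 1.436]
force: [1.6, -0.1, -0.7]
width: 85.5
gripper_force: 0.0
```

Request:
move_arm(
  targets="1 2.4 0 -0.3 0 5 0; 1 2.4 -0.1 -0.1 0 5.5 0; 1 2.4 0 0.1 0 5 0; 1 2.4 -0.1 0.3 0 5.5 0; 1 0.1 0 2.6 0 0.5 0",
)

```text
clock: 4.03
eef_pos: [547.9, -19.9, 97.3]
tool_rot: [3.133, 0.036, 1.433]
force: [0.9, -0.0, 0.6]
width: 85.4
gripper_force: 0.0
```

Request:
move_arm(
  targets="1 0.1 0 2.6 0 1 0; 1 0.1 0 2.6 0 0.5 0; 1 0 0 2.7 0 1 0; 1 0 0 0 0 0 0",
)

```text
clock: 4.37
eef_pos: [540.9, -22.2, 10.9]
tool_rot: [-3.134, 0.001, 1.432]
force: [-0.0, 0.4, -0.0]
width: 85.2
gripper_force: 0.0
```

```bash
python3 -c "
from h import *
plan([((-175,0,15),90,10),((-157,0,15),90,5)],1)"
```

```text
t 4.37 stand [-273.7   -6.3   10.9] pitch 89.5 F [-0.4 -0.1 -0. ] q [-0.08  0.82  0.1   1.96 -0.21  0.37  0.05] w 85
1 -1 0.1 0 0 0 0; 1 -1 0.1 0 0 0 0; 1 -1 0.1 -0.1 0 0 0; 1 -1 0 0 0 0 0; 1 -1 0.1 -0.1 0 0 0
1 -1 0 0 0 0 0; 1 -1 0.1 -0.1 0 0 0; 1 -1 0 0 0 0 0; 1 -0.9 0.1 -0.1 0 0 0; 1 -1 0 0 -0.5 0 0
1 -0.4 0 0 0 0 0; 1 -0.3 0 0 0 0 0; 1 -0.4 0 0 0 0 0; 1 -0.3 0 0 0 0 0; 1 -0.4 0 0 0 0 0
end [-156.7   -0.2   15. ]
```

Request:
move_arm(
  targets="1 -1 0.1 0 0 0 0; 1 -1 0.1 0 0 0 0; 1 -1 0.1 -0.1 0 0 0; 1 -1 0 0 0 0 0; 1 -1 0.1 -0.1 0 0 0",
)

```text
clock: 4.78
eef_pos: [542.0, -72.4, 18.3]
tool_rot: [3.14, 0.0, 1.434]
force: [0.0, 0.6, -1.5]
width: 85.7
gripper_force: 0.6
```

Request:
move_arm(
  targets="1 -1 0 0 0 0 0; 1 -1 0.1 -0.1 0 0 0; 1 -1 0 0 0 0 0; 1 -0.9 0.1 -0.1 0 0 0; 1 -1 0 0 0 0 0",
)

```text
clock: 5.2
eef_pos: [536.9, -120.8, 19.2]
tool_rot: [3.141, -0.0, 1.434]
force: [0.2, 1.6, -1.0]
width: 85.3
gripper_force: 0.9
```

Run:
```python
from h import *
now()
for n in ("side","top"): cv2.imwrite(f"pics/{n}1.png",cam(n)[3][:,:,::-1])
a=cv2.imread("pics/top1.png")[170:265,330:455]; a=cv2.resize(a,None,fx=3.2,fy=3.2,interpolation=cv2.INTER_CUBIC)
b=cv2.imread("pics/side1.png")[205:325,270:400]; b=cv2.resize(b,(400,369),interpolation=cv2.INTER_CUBIC)
c=np.zeros((369,800,3),np.uint8);c[:a.shape[0],:400]=a[:369];c[:,400:]=b;cv2.imwrite("pics/both1.png",c)
```

```text
t 5.20 stand [-175.5    3.4   19.2] pitch 90.0 F [-1.6  0.  -1. ] q [ 0.12  0.81  0.08  1.94 -0.16  0.39  0.18] w 85
```

View pics/both1.png

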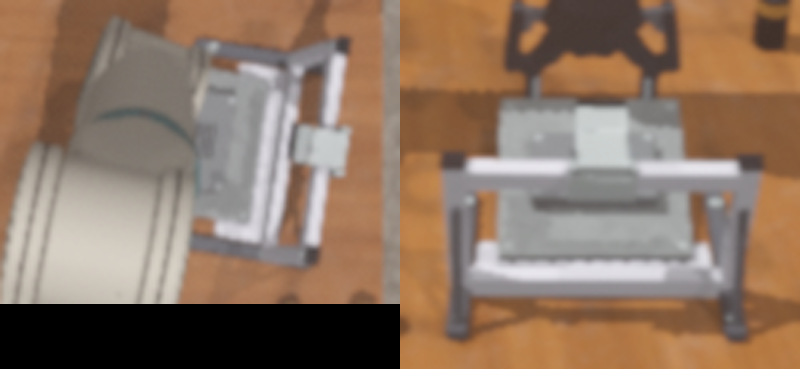

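The panel is square and between the feet, with its lower edge on the ramp (side crop, about (595,260)). I'll keep pushing gently.

Request:
move_arm(
  targets="1 -0.5 0 0 0 0 0; 1 -0.4 0 0 0 0 0; 1 -0.4 0 0 0 0 0; 1 0 0 0 0 0 0",
)

```text
clock: 5.63
eef_pos: [535.0, -133.8, 19.1]
tool_rot: [3.141, 0.0, 1.434]
force: [0.1, -0.4, -0.3]
width: 85.4
gripper_force: 0.2
```

Request:
move_arm(
  targets="1 -0.3 0 0 0 0 0; 1 -0.3 0 0 0 0 0; 1 0 0 0 0 0 0",
)

```text
clock: 5.88
eef_pos: [534.2, -139.5, 19.1]
tool_rot: [3.141, 0.0, 1.434]
force: [0.7, 1.4, 1.2]
width: 85.3
gripper_force: 0.6
```

Run:
```python
from h import *
now()
for n in ("side","top"): cv2.imwrite(f"pics/{n}2.png",cam(n)[3][:,:,::-1])
b=cv2.imread("pics/side2.png")[230:320,275:395]; b=cv2.resize(b,None,fx=6,fy=6,interpolation=cv2.INTER_CUBIC);cv2.imwrite("pics/s2c.png",b)
```

```text
t 5.88 stand [-156.6    3.3   19.1] pitch 90.0 F [-1.5  0.5  1.2] q [ 0.15  0.81  0.08  1.94 -0.15  0.39  0.21] w 85
```

View pics/s2c.png

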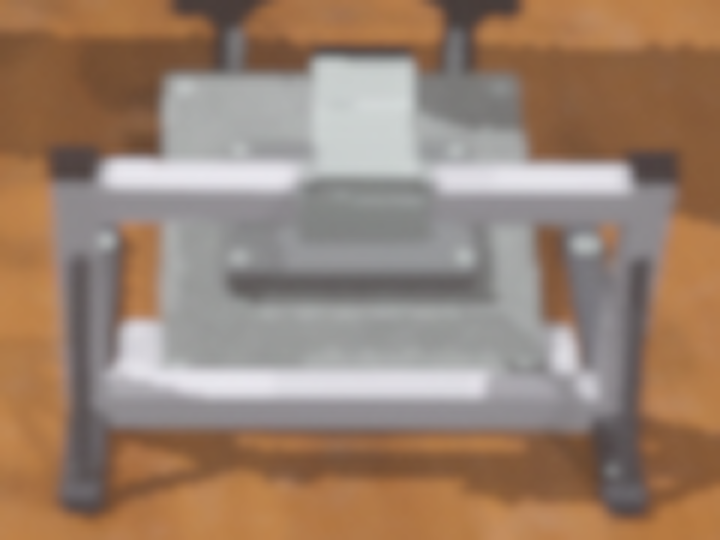

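The panel's lower edge now reaches the fence line at crop row ~368. The force is still low, so I'll push until it rises.

Request:
move_arm(
  targets="1 -0.2 0 0 0 0 0; 1 -0.1 0 0 0 0 0; 1 0 0 0 0 0 0",
)

```text
clock: 6.23
eef_pos: [534.2, -140.5, 19.0]
tool_rot: [3.141, -0.002, 1.435]
force: [1.2, 5.1, 0.6]
width: 85.7
gripper_force: 2.2
```

Request:
move_arm(
  targets="1 -0.2 0 0 0 0 0; 1 -0.1 0 0 0 0 0; 1 0 0 0 0 0 0",
)

```text
clock: 6.48
eef_pos: [534.5, -140.8, 19.1]
tool_rot: [3.141, -0.005, 1.436]
force: [1.9, 9.2, 1.5]
width: 85.4
gripper_force: 5.0
```

Run:
```python
from h import *
now()
S=cam("side")
q=lambda P:((proj(S,[sw(*p) for p in P])-[275,230]+.5)*6-.5).round().tolist()
print("fence top front",q([(0,-60,24),(0,60,24)]),"ramp",q([(-46,90,0)]))
a=np.radians(17)
for ox in (-20,-10,-2):
  z0=2 if ox>-5 else 6
  print(ox,q([(ox+1.2,-75,z0+7.6),(ox+1.2,75,z0+7.6),(ox-142.3,-75,z0+51.5),(ox-142.3,75,z0+51.5)]))
b=S[3][230:320,275:395,::-1]; cv2.imwrite("pics/s3c.png",cv2.resize(b,None,fx=6,fy=6,interpolation=cv2.INTER_CUBIC))
```

```text
t 6.48 stand [-155.3    3.8   19.1] pitch 89.7 F [-9.4  0.6  1.5] q [ 0.16  0.81  0.07  1.94 -0.15  0.4   0.22] w 85
fence top front [[196.0, 365.0], [510.0, 366.0]] ramp [[569.0, 326.0]]
-20 [[158.0, 349.0], [542.0, 350.0], [167.0, 34.0], [514.0, 36.0]]
-10 [[157.0, 368.0], [545.0, 368.0], [167.0, 49.0], [517.0, 50.0]]
-2 [[157.0, 391.0], [546.0, 391.0], [166.0, 68.0], [518.0, 69.0]]
```

View pics/s3c.png

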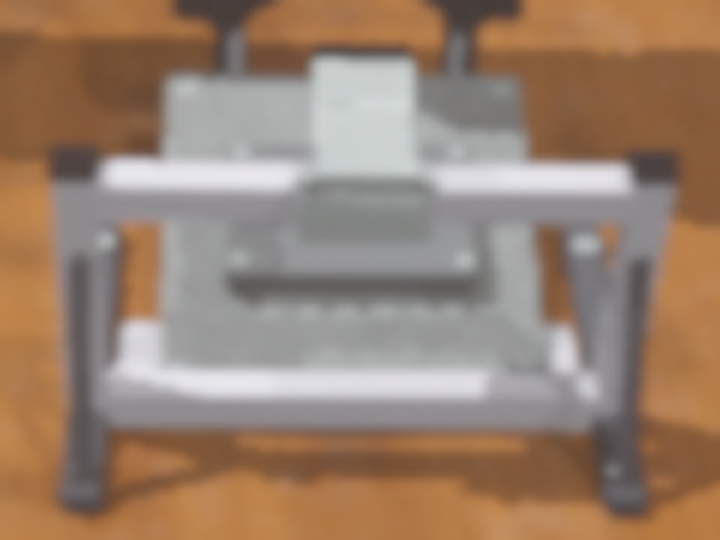

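The panel is now stopped on the fence at 9 N. Its upper edge at crop row ~72 matches an origin near x = -1, so it is in the channel. Next I back off, tilt, and slide the half-open fingers under the free edge.

```bash
python3 -c "
from h import *
plan([((-178,1,35),90,2),((-178,1,50),35,8)],0.3)
print('insert');plan([((-128,1,13),35,5)],0.3,(sw(-178,1,50),tool(35)))"
```

```text
t 6.53 stand [-155.3    3.8   19.1] pitch 89.7 F [-11.1   1.    2. ] q [ 0.16  0.81  0.07  1.94 -0.15  0.4   0.22] w 85
0.3 1.1 -0.1 -0.8 0 0 0; 0.3 1.2 -0.2 -0.8 0 -0.5 0; 0.3 0 0 -0.2 0 -7 0; 0.3 0 0 -0.2 0 -7 0; 0.3 -0.1 0 -0.2 0 -7 0
0.3 -0.1 0 -0.2 0 -7 0; 0.3 -0.1 0 -0.1 0 -6.5 0; 0.3 -0.1 0 -0.2 0 -7 0; 0.3 -0.1 0 -0.1 0 -6.5 0; 0.3 -0.1 0 -0.1 0 -7 0
end [-177.7    0.7   50. ]
insert
0.3 0 0 1.2 0 0 0; 0.3 0 0 1.3 0 0 0; 0.3 0.1 0 1.2 0 0 0; 0.3 0 0 1.3 0 0 0; 0.3 0.1 0 1.2 0 0 0
end [-128.4    1.    12.8]
```

Request:
move_arm(
  targets="1 1.7 0 0 0 0 0; 0.3 1.2 -0.3 -1.6 0 0 0; 0.3 0 0 -0.2 0 -7 0; 0.3 0 0 -0.2 0 -7 0; 0.3 -0.1 0 -0.2 0 -7 0",
)

```text
clock: 6.95
eef_pos: [534.4, -118.9, 41.6]
tool_rot: [3.14, 0.344, 1.429]
force: [-0.9, -0.5, -1.9]
width: 55.5
gripper_force: 0.0
```

Request:
move_arm(
  targets="0.3 -0.1 0 -0.2 0 -7 0; 0.3 -0.1 0 -0.1 0 -6.5 0; 0.3 -0.1 0 -0.2 0 -7 0; 0.3 -0.1 0 -0.1 0 -6.5 0; 0.3 -0.1 0 -0.1 0 -7 0",
)

```text
clock: 7.37
eef_pos: [535.1, -115.7, 49.6]
tool_rot: [3.141, 0.938, 1.436]
force: [-0.7, -0.9, -1.3]
width: 55.5
gripper_force: 0.0
```

Request:
move_arm(
  targets="0.3 0 0 0 0 0 0",
)

```text
clock: 7.45
eef_pos: [533.2, -112.4, 41.1]
tool_rot: [-3.121, 0.942, 1.463]
force: [-0.2, 1.4, -2.6]
width: 55.3
gripper_force: 0.0
```

Run:
```python
from h import *
plan([((-177,1,49),35,1),((-128,1,13),35,5)],0.3)
S=cam("side")
b=S[3][200:310,265:405,::-1]; cv2.imwrite("pics/s4c.png",cv2.resize(b,None,fx=5,fy=5,interpolation=cv2.INTER_CUBIC))
```

```text
t 7.45 stand [-183.3   -1.4   41.1] pitch 36.0 F [-1.3 -0.4 -2.6] q [-0.82  1.28  0.85  1.82  0.05  0.68 -0.45] w 55
0.3 -1 0.2 0 0 -1 1; 0.3 0 0 1.2 0 0 0; 0.3 0 0 1.2 0 0 0; 0.3 0 0 1.2 0 0 0; 0.3 0.1 0 1.3 0 0 0
0.3 0 0 1.2 0 0 0
end [-128.1    1.    13.3]
```

View pics/s4c.png

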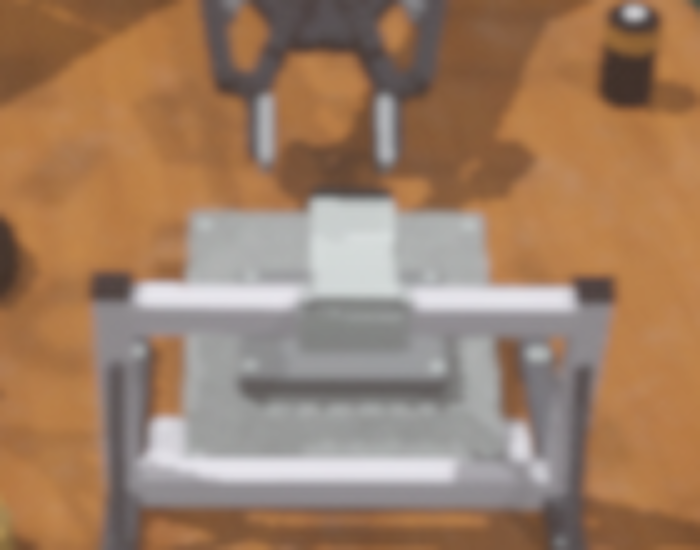

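The fingers (264 and 385, row 160) stand behind the free edge, about 4 mm to the near side. The arm is still settling, so I hold one row and re-read.

Request:
move_arm(
  targets="0.3 0 0 0 0 0 0; 0.3 0 0 0 0 0 0",
)

```text
clock: 7.67
eef_pos: [533.7, -118.5, 50.4]
tool_rot: [-3.141, 0.931, 1.431]
force: [-0.2, -0.3, 0.6]
width: 55.3
gripper_force: 0.0
```

Run:
```python
from h import *
plan([((-177,3,49),35,1),((-128,3,14),35,5)],0.3)
```

```text
t 7.67 stand [-1.773e+02 -1.000e-01  5.040e+01] pitch 36.7 F [ 0.3 -0.2  0.6] q [-0.8   1.26  0.86  1.82  0.05  0.68 -0.44] w 55
0.3 0.1 0.3 0.1 0 -1.5 0; 0.3 0 0 1.2 0 0 0; 0.3 0 0 1.2 0 0 0; 0.3 0 0 1.2 0 0 0; 0.3 0 0 1.2 0 0 0
0.3 0 0 1.2 0 0 0
end [-128.     2.8   14.5]
```

Request:
move_arm(
  targets="0.3 0.1 0.3 0.1 0 -1.5 0; 0.3 0 0 1.2 0 0 0; 0.3 0 0 1.2 0 0 0; 0.3 0 0 1.2 0 0 0; 0.3 0 0 1.2 0 0 0",
)

```text
clock: 8.08
eef_pos: [531.5, -157.4, 20.0]
tool_rot: [-3.141, 0.956, 1.433]
force: [0.7, -1.2, 0.2]
width: 55.4
gripper_force: 0.0
```

Request:
move_arm(
  targets="0.3 0 0 1.2 0 0 0; 0.3 0 0 0 0 0 0; 0.3 0 0 0 0 0 0",
)

```text
clock: 8.33
eef_pos: [529.2, -166.9, 12.4]
tool_rot: [-3.136, 0.959, 1.436]
force: [-0.2, -0.6, 0.8]
width: 55.5
gripper_force: 0.0
```

Run:
```python
from h import *
off=np.array([-1.4,0,-12.4])
w=lambda th:(np.array([-5-128*np.cos(np.radians(th)),3,2+128*np.sin(np.radians(th))])+off,35,2)
plan([(np.array([-128,3,32.]),35,2)]+[w(t) for t in (25,33,41,49,57,65,73,81,88)],0.3)
```

```text
t 8.33 stand [-128.7    2.1   12.4] pitch 35.0 F [ 0.6 -0.1  0.8] q [-0.74  1.35  0.85  1.84  0.05  0.58 -0.45] w 56
0.3 -0.8 0 -0.5 0 0 0; 0.3 -0.8 0.1 -0.6 0 0 0; 0.3 -0.7 0 -0.1 0 0 0; 0.3 -0.6 0 -0.1 0 0 0; 0.3 -0.9 0 -0.1 0 0 0
0.3 -0.9 0 -0.1 0 0 0; 0.3 -0.9 0 0 0 0 0; 0.3 -0.9 0 0.1 0 0 0; 0.3 -0.9 0 0.1 0 0 0; 0.3 -0.8 0 0.2 0 0 0
0.3 -0.9 0 0.3 0 0 0; 0.3 -0.8 0 0.2 0 0 0; 0.3 -0.8 0 0.4 0 0 0; 0.3 -0.8 0 0.4 0 0 0; 0.3 -0.8 0 0.5 0 0 0
0.3 -0.7 0 0.5 0 0 0; 0.3 -0.7 0 0.6 0 0 0; 0.3 -0.7 0 0.6 0 0 0; 0.3 -0.5 0 0.6 0 0 0; 0.3 -0.5 -0.1 0.6 0 0 0
end [-10.8   2.5 117.8]
```

Request:
move_arm(
  targets="0.3 -0.8 0 -0.5 0 0 0; 0.3 -0.8 0.1 -0.6 0 0 0; 0.3 -0.7 0 -0.1 0 0 0; 0.3 -0.6 0 -0.1 0 0 0; 0.3 -0.9 0 -0.1 0 0 0",
)

```text
clock: 8.75
eef_pos: [530.2, -175.5, 52.0]
tool_rot: [-3.138, 0.957, 1.439]
force: [0.5, 1.9, -0.3]
width: 55.4
gripper_force: 0.8
```

Request:
move_arm(
  targets="0.3 -0.9 0 -0.1 0 0 0; 0.3 -0.9 0 0 0 0 0; 0.3 -0.9 0 0.1 0 0 0; 0.3 0 0 0 0 0 0",
)

```text
clock: 9.08
eef_pos: [526.9, -193.7, 75.9]
tool_rot: [-3.14, 0.96, 1.433]
force: [0.7, 1.4, 0.7]
width: 55.0
gripper_force: 0.6
```

Run:
```python
from h import *
now()
S=cam("side");T=cam("top")
b=cv2.resize(S[3][200:310,265:405,::-1],(480,377),interpolation=cv2.INTER_CUBIC)
a=cv2.resize(T[3][170:265,370:450,::-1],(318,377),interpolation=cv2.INTER_CUBIC)
cv2.imwrite("pics/s5c.png",np.hstack([b,a]))
```

```text
t 9.08 stand [-101.8    3.7   75.9] pitch 35.0 F [-1.5  0.5  0.7] q [-0.72  1.25  0.91  1.89  0.1   0.57 -0.4 ] w 55
```

View pics/s5c.png

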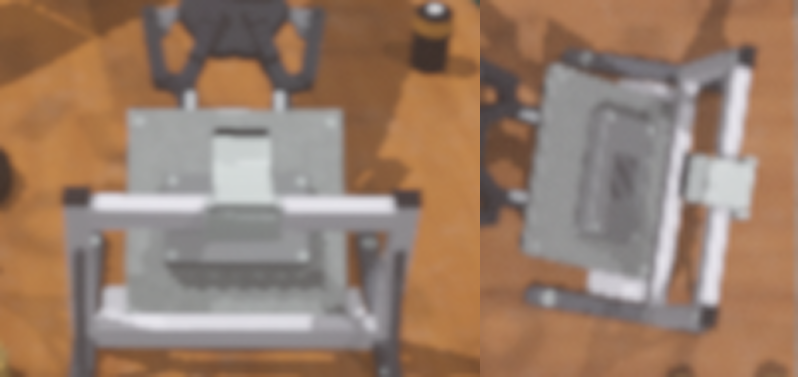

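The panel is tipping up with its lower edge in the channel (side crop row ~315) and the fingers under its upper edge. I'll continue the arc.

Run:
```python
from h import *
off=np.array([-1.4,0,-12.4])
w=lambda th,n=2:(np.array([-5-128*np.cos(np.radians(th)),2,2+128*np.sin(np.radians(th))])+off,35,n)
plan([w(t) for t in (49,57,65,73,81)]+[w(88,3)],0.3)
```

```text
t 9.18 stand [-103.4    3.7   73.9] pitch 35.1 F [-1.5  0.3 -1.5] q [-0.72  1.25  0.9   1.89  0.1   0.57 -0.4 ] w 55
0.3 -0.9 -0.1 0.2 0 0 0; 0.3 -0.9 -0.1 0.2 0 0 0; 0.3 -0.8 0 0.3 0 0 0; 0.3 -0.9 0 0.2 0 0 0; 0.3 -0.8 0 0.4 0 0 0
0.3 -0.8 0 0.4 0 0 0; 0.3 -0.7 0 0.5 0 0 0; 0.3 -0.7 0 0.5 0 0 0; 0.3 -0.7 0 0.6 0 0 0; 0.3 -0.7 0 0.6 0 0 0
0.3 -0.3 0 0.4 0 0 0; 0.3 -0.3 0 0.4 0 0 0; 0.3 -0.4 0 0.4 0 0 0
end [-10.6   1.9 117.4]
```

Request:
move_arm(
  targets="0.3 -0.9 -0.1 0.2 0 0 0; 0.3 -0.9 -0.1 0.2 0 0 0; 0.3 -0.8 0 0.3 0 0 0; 0.3 -0.9 0 0.2 0 0 0; 0.3 -0.8 0 0.4 0 0 0",
)

```text
clock: 9.6
eef_pos: [520.1, -227.6, 102.4]
tool_rot: [-3.137, 0.959, 1.437]
force: [0.1, 1.3, 0.1]
width: 55.4
gripper_force: 0.4
```

Request:
move_arm(
  targets="0.3 -0.8 0 0.4 0 0 0; 0.3 -0.7 0 0.5 0 0 0; 0.3 -0.7 0 0.5 0 0 0; 0.3 -0.7 0 0.6 0 0 0; 0.3 0 0 0 0 0 0",
)

```text
clock: 10.02
eef_pos: [514.8, -261.7, 114.8]
tool_rot: [-3.137, 0.96, 1.434]
force: [-0.5, -0.8, 0.3]
width: 55.3
gripper_force: 0.0
```

Run:
```python
from h import *
now()
S=cam("side");T=cam("top")
b=cv2.resize(S[3][200:310,265:405,::-1],(480,377),interpolation=cv2.INTER_CUBIC)
a=cv2.resize(T[3][170:265,370:450,::-1],(318,377),interpolation=cv2.INTER_CUBIC)
cv2.imwrite("pics/s6c.png",np.hstack([b,a]))
off=np.array([-1.4,0,-12.4])
w=lambda th,n=2:(np.array([-5-128*np.cos(np.radians(th)),2,2+128*np.sin(np.radians(th))])+off,35,n)
plan([w(86,3),w(90,3),w(94,4)],0.3)
```

```text
t 10.02 stand [-32.9   1.1 114.8] pitch 35.0 F [ 0.8 -0.4  0.3] q [-0.64  1.19  0.96  1.95  0.16  0.48 -0.33] w 55
t 10.12 stand [-35.    1.9 113.6] pitch 35.1 F [-1.5  0.3 -0.4] q [-0.64  1.19  0.96  1.94  0.16  0.48 -0.33] w 55
0.3 -0.5 0 0.5 0 0 0; 0.3 -0.5 0 0.4 0 0 0; 0.3 -0.4 0 0.5 0 0 0; 0.3 -0.2 0 0.2 0 0 0; 0.3 -0.2 0 0.3 0 0 0
0.3 -0.2 0 0.2 0 0 0; 0.3 -0.1 0 0.2 0 0 0; 0.3 -0.1 0 0.2 0 0 0; 0.3 -0.1 0 0.2 0 0 0; 0.3 -0.2 0 0.2 0 0 0
end [  3.1   1.9 117.4]
```

View pics/s6c.png

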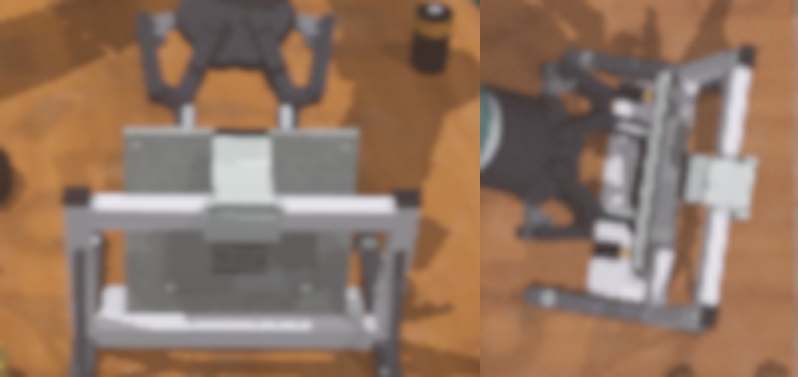

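The panel is nearly upright, with its foot in the channel and the catch still ahead of it. That was the last picture I'm allowed, so from here I go by force and position.

Request:
move_arm(
  targets="0.3 -0.5 0 0.5 0 0 0; 0.3 -0.5 0 0.4 0 0 0; 0.3 -0.4 0 0.5 0 0 0; 0.3 -0.2 0 0.2 0 0 0; 0.3 -0.2 0 0.3 0 0 0",
)

```text
clock: 10.53
eef_pos: [512.5, -285.5, 117.6]
tool_rot: [-3.137, 0.959, 1.437]
force: [0.4, 0.1, -0.0]
width: 55.1
gripper_force: 0.0
```

Request:
move_arm(
  targets="0.3 -0.2 0 0.2 0 0 0; 0.3 -0.1 0 0.2 0 0 0; 0.3 -0.1 0 0.2 0 0 0; 0.3 0 0 0 0 0 0",
)

```text
clock: 10.87
eef_pos: [511.7, -292.1, 117.4]
tool_rot: [-3.137, 0.959, 1.438]
force: [-0.6, 2.5, 1.1]
width: 55.5
gripper_force: 1.3
```

Run:
```python
from h import *
p,R=now(); plan([((10,2,116),35,5)],0.3,(p,R))
```

```text
t 10.87 stand [ -2.4   2.2 117.4] pitch 35.1 F [-2.4 -0.9  1.1] q [-0.59  1.19  0.97  1.96  0.18  0.42 -0.31] w 56
0.3 -0.1 0 0.2 0 0 0; 0.3 -0.1 0 0.2 0 0 0; 0.3 -0.1 0 0.2 0 0 0; 0.3 -0.1 0 0.2 0 0 0; 0.3 -0.2 0 0.3 0 0 0
end [ 10.1   2.2 116. ]
```

Request:
move_arm(
  targets="0.3 -0.1 0 0.2 0 0 0; 0.3 -0.1 0 0.2 0 0 0; 0.3 0 0 0 0 0 0",
)

```text
clock: 11.12
eef_pos: [511.2, -296.5, 116.7]
tool_rot: [-3.137, 0.959, 1.438]
force: [-0.6, 1.2, -0.4]
width: 55.8
gripper_force: 0.3
```

Request:
move_arm(
  targets="0.3 -0.1 0 0.2 0 0 0; 0.3 -0.1 0 0.2 0 0 0; 0.3 0 0 0 0 0 0",
)

```text
clock: 11.37
eef_pos: [510.6, -301.2, 116.0]
tool_rot: [-3.137, 0.959, 1.438]
force: [0.2, 0.7, 0.5]
width: 55.4
gripper_force: 0.5
```

Request:
move_arm(
  targets="0.3 -0.1 0 0.2 0 0 0; 0.3 -0.1 0 0.2 0 0 0; 0.3 0 0 0 0 0 0",
)

```text
clock: 11.62
eef_pos: [510.4, -303.6, 115.1]
tool_rot: [-3.137, 0.957, 1.439]
force: [-0.1, 14.3, 8.1]
width: 55.6
gripper_force: 7.4
```

```bash
python3 -c "
from h import *
now()"
```

```text
t 11.62 stand [  9.2   2.5 115.1] pitch 35.1 F [-14.1  -2.1   8.1] q [-0.57  1.19  0.97  1.96  0.19  0.4  -0.3 ] w 56
```

Request:
move_arm(
  targets="0.3 -0.1 0 0.2 0 0 0; 0.3 0 0 0 0 0 0",
)

```text
clock: 11.78
eef_pos: [510.4, -303.8, 115.0]
tool_rot: [-3.136, 0.956, 1.44]
force: [-2.0, 28.4, 16.4]
width: 55.6
gripper_force: 15.1
```

```bash
python3 -c "
from h import *
now()"
```

```text
t 11.78 stand [  9.5   2.5 115. ] pitch 35.2 F [-27.9  -5.9  16.4] q [-0.57  1.19  0.97  1.96  0.19  0.4  -0.3 ] w 56
```

Hard stop: 14 to 28 N over 0.2 mm at the expected mounted position, which suggests the panel is on both rails. I'll back off straight and check the panel and catch numerically.

Request:
move_arm(
  targets="0.3 0.3 0 -0.4 0 0 0; 0.3 0.3 0 -0.4 0 0 0; 0.3 0.6 0 -0.8 0 0 0; 0.3 1.1 0 -1.6 0 0 0; 0.3 1.1 0 -1.6 0 0 0",
)

```text
clock: 12.2
eef_pos: [516.9, -249.0, 114.6]
tool_rot: [-3.136, 0.959, 1.436]
force: [0.5, 0.2, -0.3]
width: 55.6
gripper_force: 0.0
```

Request:
move_arm(
  targets="0.3 1.4 0 -2 0 0 0; 0.3 1.4 0 -2 0 0 0; 0.3 1.4 0 -2 0 0 0; 0.3 1.4 0 -2 0 0 0; 0.3 0 0 0 0 0 0",
)

```text
clock: 12.62
eef_pos: [533.9, -146.7, 112.7]
tool_rot: [-3.137, 0.955, 1.446]
force: [-0.0, 0.6, -0.2]
width: 55.6
gripper_force: 0.0
```

Run:
```python
from h import *
now()
S=cam("side");T=cam("top")
cv2.imwrite("pics/side7.png",S[3][:,:,::-1]);cv2.imwrite("pics/top7.png",T[3][:,:,::-1])
pr=lambda C,P:proj(C,[sw(*p) for p in P]).round(1).tolist()
print("mounted top edge back/front: side",pr(S,[(21,-75,150),(21,75,150),(13,-75,150)]),"top",pr(T,[(21,-75,150),(21,75,150),(13,-75,150),(13,75,150)]))
# hook: compare patch columns through hook
for n,C,r,c in(("top",T,slice(200,232),slice(412,450)),("side",S,slice(228,282),slice(318,356))):
    o=cv2.imread(f"pics/{n}0.png",0)[r,c].astype(int);g=cv2.cvtColor(C[3],cv2.COLOR_RGB2GRAY)[r,c].astype(int)
    print(n)
    if n=="top":
        for k in (4,8,15,20,26): print(k+200,"old",o[k].tolist(),"\n    new",g[k].tolist())
    else:
        for k in (8,17,24,30): print(k+318,"old",o[:,k].tolist(),"\n    new",g[:,k].tolist())
g=cv2.cvtColor(S[3],cv2.COLOR_RGB2GRAY)
for u in(295,300,306,312,360,366,372): print(u,g[225:285,u].tolist())
```

```text
t 12.62 stand [-149.4    4.1  112.7] pitch 35.3 F [-0.6 -0.1 -0.2] q [-0.8   1.18  0.92  1.86  0.1   0.69 -0.39] w 56
mounted top edge back/front: side [[299.7, 253.8], [371.8, 254.1], [299.8, 251.3]] top [[426.9, 240.5], [433.9, 191.2], [424.3, 240.0], [431.3, 190.7]]
top
204 old [222, 227, 227, 222, 206, 181, 167, 197, 221, 218, 198, 149, 109, 100, 101, 101, 106, 120, 147, 188, 219, 226, 220, 199, 163, 145, 145, 145, 145, 143, 141, 141, 141, 141, 141, 142, 143, 144] 
    new [198, 192, 163, 119, 95, 97, 104, 110, 99, 74, 60, 63, 77, 91, 98, 102, 104, 115, 144, 172, 195, 212, 213, 194, 157, 141, 140, 139, 139, 137, 136, 136, 137, 136, 137, 137, 138, 141]
208 old [225, 225, 222, 212, 193, 173, 194, 217, 210, 175, 141, 127, 124, 120, 118, 117, 122, 130, 147, 182, 205, 205, 190, 159, 147, 149, 148, 145, 144, 143, 142, 140, 141, 141, 142, 143, 145, 147] 
    new [192, 162, 126, 123, 138, 139, 136, 128, 101, 73, 77, 99, 113, 116, 112, 105, 112, 140, 164, 172, 184, 195, 182, 154, 143, 145, 143, 140, 138, 137, 137, 136, 136, 137, 137, 139, 141, 145]
215 old [225, 223, 212, 193, 169, 192, 2
[... 4737 characters left out ...]
144, 141, 135, 120, 107, 102, 101, 100, 100, 99, 100, 100, 102, 103, 104, 104, 105, 106, 105, 104, 104]
366 [100, 99, 99, 99, 98, 99, 99, 99, 97, 96, 96, 98, 99, 100, 100, 101, 99, 103, 114, 130, 137, 135, 125, 116, 109, 117, 143, 166, 163, 135, 116, 127, 168, 208, 222, 220, 205, 173, 148, 144, 141, 135, 120, 105, 100, 100, 100, 100, 100, 101, 101, 103, 105, 105, 104, 105, 105, 107, 113, 123]
372 [101, 102, 102, 103, 102, 101, 102, 104, 103, 101, 100, 100, 101, 100, 100, 101, 102, 102, 103, 103, 105, 103, 103, 102, 101, 103, 113, 126, 130, 124, 121, 134, 176, 214, 225, 223, 207, 174, 149, 143, 142, 137, 129, 134, 160, 179, 173, 145, 124, 120, 120, 120, 120, 119, 119, 118, 117, 116, 116, 116]
```

The hook image is unchanged from the shut state. The panel's upper edge is at side row ~252, against 251 to 254 predicted for a mounted panel, so it sits behind the hook. The gripper is 140 mm clear.

```bash
python3 -c "
from cell import order
print(order.finish_job())"
```

```text
the job is handed in; nothing more can be done
None
```

I pushed the panel into the channel, tipped it up and pressed it back; the camera shows its upper edge at the mounted position behind the shut catch, the gripper is clear, and I handed the job in at about 12.7 s.

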